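# Fetch the stapler from behind the desk clutter

### The job

The stapler is stuck behind the mug, the pump bottle and the watering pot on the wooden desk tidy: stand all three in the grey side tray, then, while they wait there, fetch the stapler and lay it flat in the middle of the dark mat, lengthwise with it. After that put each of the three back in the middle of the pad of its own colour (whichever it came from), with handle, nozzle and spout pointing straight the way the pad's tab points. Keep everything upright, and leave the cactus where it stands.

Things in the scene. Friction and masses are not known exactly. Their poses are not given: they have to be found in the camera images.
- mug_mid (a point): red mug, loose, upright, 84 mm high, round body 54 mm across, open top, about 200 g. Point on its axis half-way up (42 mm above the underside); z up; the loop handle points along -x, to 53 mm from the axis. Grip the body along its y axis or within 45 degrees of it. Starts in the front row on the tidy, turned up to 40 degrees.
- pump_mid (a point): blue pump bottle with white label band and pump head, loose, upright, 92 mm high; round body 50 mm across up to 62 mm high, then a neck; about 160 g. Point on its axis, 46 mm above the underside; z up; the white nozzle on top points along -x, to 40 mm from the axis. Grip the body near this point, roughly along y. Starts in the front row on the tidy, turned up to 40 degrees.
- pot_mid (a point): small yellow plant-watering pot, loose, upright, 78 mm high, round body 52 mm across, open top, about 150 g. Point on its axis half-way up (39 mm above the underside); z up; the thin slanting spout points along -x, to 53 mm from the axis. Grip the body along its y axis or within 45 degrees of it. Starts in the front row on the tidy, turned up to 40 degrees.
- stapler_mid (a point): green stapler, dark base, loose, 120 mm long (y), base 32 mm wide (x), green arm 26 mm wide from 20 to 46 mm up, 50 mm high, about 260 g. Point at its centre, 25 mm above the underside. It lies across, 10 to 17 mm behind (+x of) the row, with hardly room for a finger till that is cleared. Grip it across its width (x). A lip 24 mm above the table is 40 mm behind. Either end may lead.
- red_pad: fixed red pad, 2 mm thick, in a row on the wooden tidy (centres 95 mm apart along y): a 66 mm square to stand on, with a 24 x 40 mm tab at its front. Origin: middle of the TAB, top face; the square's centre lies 45 mm from it along +x. The tab points along -x, as the mug's handle finally must. Pads' order varies; any thing may stand on it at the start.
- blue_pad: fixed blue pad, 2 mm thick, in a row on the wooden tidy (centres 95 mm apart along y): a 66 mm square to stand on, with a 24 x 40 mm tab at its front. Origin: middle of the TAB, top face; the square's centre lies 45 mm from it along +x. The tab points along -x, as the bottle's nozzle finally must. Pads' order varies; any thing may stand on it at the start.
- yellow_pad: fixed yellow pad, 2 mm thick, in a row on the wooden tidy (centres 95 mm apart along y): a 66 mm square to stand on, with a 24 x 40 mm tab at its front. Origin: middle of the TAB, top face; the square's centre lies 45 mm from it along +x. The tab points along -x, as the pot's spout finally must. Pads' order varies; any thing may stand on it at the start.
- side_tray: fixed shallow grey felt-lined tray, outside 260 mm (x) by 150 mm (y), rim 10 mm high and 5 mm thick, inner floor 5 mm above the table: the side area. Origin at the middle of its underside. It lies left or right of the tidy (a fixed wooden board, 195 x 300 mm, top 14 mm above the table), the mat on the other side.
- mat: fixed dark rubber mat with a thin white frame line, 110 mm (x) by 170 mm (y, its long side), 4 mm thick; place for the stapler. Origin at the middle of its underside.
- cactus: small cactus in a white pot, loose, upright, 40 mm across, 66 mm high, on the rear corner of the tidy beyond one end of the stapler; origin at the middle of its underside. Must stay where it stands. Other things about, not listed: a black calculator (15 mm high) and a computer mouse (31 mm) between robot and tidy, yellow notes (30 mm) beyond it.
Not all that is in view belongs to the job. Leave any pink or purple look-alike of the part that bears mug_mid alone.

How it is judged:
By the outcome, as a careful person would: the job done as asked, in the order asked, and still so for the second after the job is handed in, with the robot touching nothing.
It also fails if it takes over 147 s, if anything falls off the work surface, if the arm or the gripper's body presses on something with over 40 N, if the wrist force passes 120 N, or if a joint passes its speed limit or range.

### The arm

A 6-joint arm with a two-finger parallel gripper is mounted at the origin on the work surface. World frame = base frame: x ahead of the robot, y to its left, z up, the work surface at z = 0. Lengths are in m, angles in rad, forces in N, time in s.
With the tool pointing down it reaches from about 0.15 to 0.775 m from the base axis. Payload 6.1 kg.
Tool frame: the origin (TCP) lies on the centre line of the jaws, within the pads' length; the fingertips stand ahead of it and the grasp point (between the pads) lies 6 mm ahead of it (tip_extent is the x of the fingertips in the tool frame, in m); x points along the fingers, y is the direction in which the jaws open and shut, and the axes are right-handed (so a half turn about x gives the same grasp; the last joint's range is limited). The gripper opens to 85 mm and grips with 20 to 120 N. Pads are 22 mm wide; open, the fingers measure 114 mm over their backs; the gripper's body (76 mm by 85 mm) begins 54 mm behind the grasp point. The pads swing forward as they close: fully open they stand 13 mm farther back than shut.
Start: joints at [0, 0.126, -0.04, 1.405, 0, 1.571], TCP at [0.525, -0, 0.229] pointing down, gripper open.
Joint ranges: [-2.72, 2.72], [-0.95, 1.95], [-1.27, 1.35], [-1.78, 2.02], [-1.46, 1.47], [-3.14, 3.14]. Speed limits (rad/s): [2.39, 2.39, 3.01, 3.14, 3.14, 3.14].

### API

Orientations are given as a 3x3 rotation matrix whose columns are the frame's x, y, z axes.
In Python, from cell import * gives the robot as it stands.
- The arm moves only by the shell command python3 -m pendant 'ROWS' [FORCE]. ROWS is JSON, a list of rows, each a list of 3 entries, a list of its own where there are three numbers: the shift along the tool's x, y, z in cm, then the turn, a rotation vector about the tool's x, y, z in rad, then the gripper's target within -1 to 1 (shut at 1, half-way at 0, fully open at -1). A call has 1 to 12 rows; each row shifts and turns the commanded pose from where the row before left it, along the tool's axes as they then stand; what a row does not reach is not made up. A row lasts 1/8 s, in which the tool goes at most 62.5 mm and 10.7 degrees, less where a joint would pass 70% of its speed; a pose out of reach is approached as far as the arm can. A call is refused whole if a number of a shift passes 6.25 or a number of a turn 0.188, either way. A call with a gripper value outside its range is refused whole. The fingers move at their own pace and stop on an object; FORCE is the grip in N (left out, the last holds). Time passes only in rows, so rows that do not move let the fingers close. It gives the time, the measured TCP pose, the force and the opening at its end, in the units of the state.
- state(): the state, without advancing time (a new reading comes with each control period).
- capture(name): name is "scene" or "side" or "wrist"; returns the picture (384x512x3 uint8, red, green, blue); there is no depth.
- camera_info(name): a dict with "mtx" (3x3 intrinsics, pixels), "rvec" (rotation vector, rad) and "tvec" (3), from world to camera coordinates, as OpenCV has them. Camera axes: x right, y down, z forward; pixel columns grow to the right and rows downward; lengths in m; the calibration is good to about 2 mm. The wrist camera is an equidistant fisheye: a pixel r from the principal point sees the ray r / f radians off the axis. A picture is of the moment at which its call begins: read the wrist's pose just before it. camera_info takes no time and is no camera call; for the wrist camera it gives the pose at the moment of the call.
- job_done(): hands the job in, once; it reports no verdict.
The state is a dict: "clock": time; "qpos": joint angles; "joint_velocities": joint speeds; "joint_efforts": joint torques, N m; "eef_pos": TCP position; "tool_rot": TCP orientation; "force": force on the tool from outside, world axes, zero at the start; "wrist_torque": the same for the moment, N m; "finger_gap": finger opening in m.
Only numpy, scipy, OpenCV 4.12 (cv2) and the standard library are available. Lean on these libraries where they do the work, as an engineer would, in place of code of your own. Each camera call takes 0.05 s, during which the arm holds its last target. There are 200 camera calls.

## Working session

There is one attempt and no reset: what is moved stays moved. The work goes in short steps, Python scripts to look and compute and a shell command to move; the robot and the scene stay as the last step left them, time stands still between calls to the robot, and variables do not carry over. Pictures are saved under pics/ and viewed, about 12 in all and at most 16, crops included, and the job is handed in when it is done.

```bash
ls; mkdir -p pics; python3 - <<'E'
from cell import *
import cv2
s=state();print(s['clock'],s['eef_pos'],s['tool_rot'],s['finger_gap'])
for n in("scene","side","wrist"):
    cv2.imwrite(f"pics/{n}0.png",capture(n)[:,:,::-1]); i=camera_info(n); print(n,i)
a=[cv2.imread(f"pics/{n}0.png") for n in("scene","side")]
for n,x in zip(("scene","side"),a): cv2.imwrite(f"pics/{n}0b.png",cv2.resize(x,(800,600)))
E
```

```text
pics
0.0 [5.24586680e-01 2.22665306e-06 2.27842916e-01] [[-1.56680882e-03  9.99998772e-01 -2.41806336e-05]
 [-1.27685912e-05 -2.42006693e-05 -1.00000000e+00]
 [-9.99998772e-01 -1.56680851e-03  1.28064934e-05]] 0.08501233764205458
scene {'mtx': array([[395.66633204,   0.        , 259.0889621 ],
       [  0.        , 395.66633204, 189.4874094 ],
       [  0.        ,   0.        ,   1.        ]]), 'rvec': array([ 2.38148712,  1.14972832, -0.33230648]), 'tvec': array([-0.36988858, -0.33331656,  1.10263942])}
side {'mtx': array([[354.51118729,   0.        , 252.9091848 ],
       [  0.        , 354.51118729, 189.76616959],
       [  0.        ,   0.        ,   1.        ]]), 'rvec': array([ 2.11361589, -0.68477501,  0.32189106]), 'tvec': array([-0.4407465 ,  0.26188275,  0.71296022])}
wrist {'mtx': array([[297.31863964,   0.        , 260.25221572],
       [  0.        , 297.31863964, 191.26373526],
       [  0.        ,   0.        ,   1.        ]]), 'rvec': array([-2.83946179e+00,  8.76121723e-04, -1.28689175e-03]), 'tvec': array([-0.52609214, -0.03803705,  0.37755971])}
```

View pics/scene0b.png

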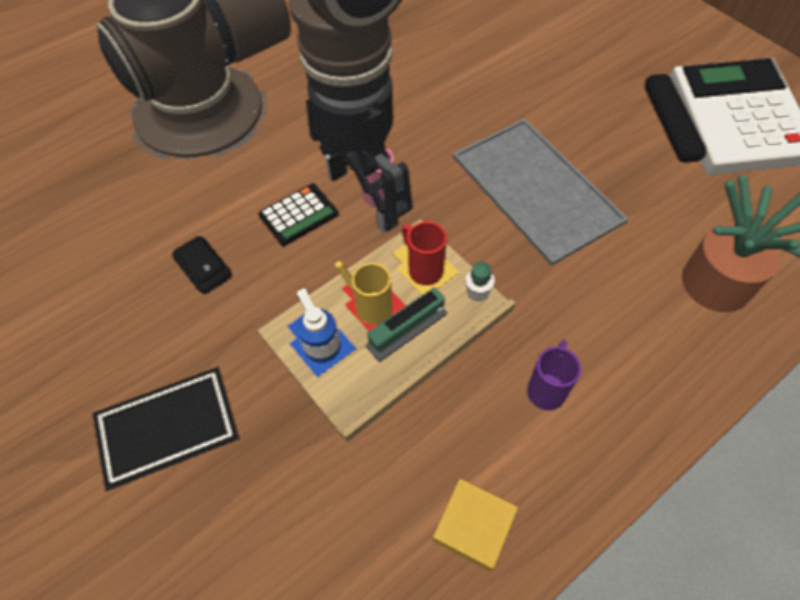

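View pics/side0b.png

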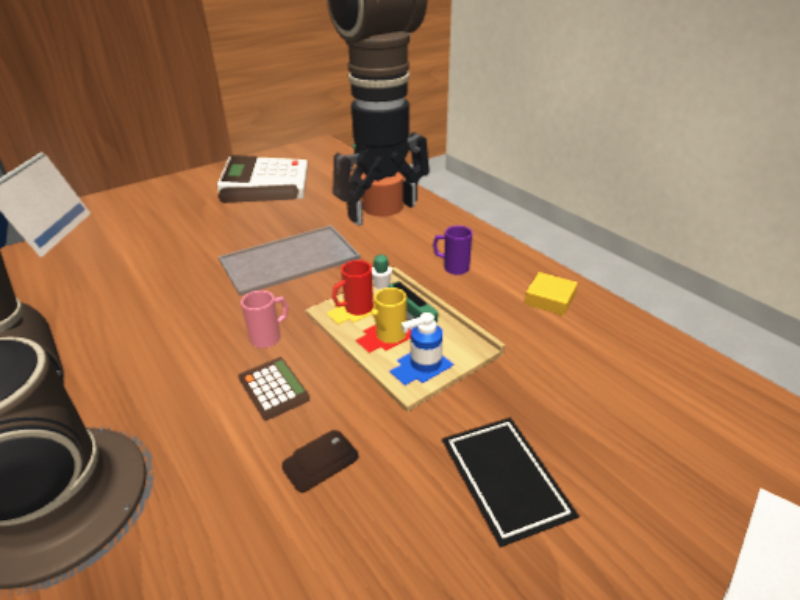

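View pics/wrist0.png

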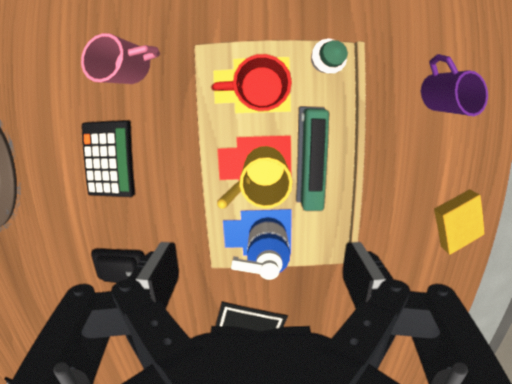

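```bash
cat > h.py <<'E'
from cell import *
import cv2, numpy as np
from scipy.spatial.transform import Rotation as Rn
def ray(n,uv,info=None):
    i=info or camera_info(n); K=i['mtx']; R=cv2.Rodrigues(np.array(i['rvec']))[0]; c=-R.T@np.array(i['tvec']).ravel()
    d=np.array([(uv[0]-K[0,2])/K[0,0],(uv[1]-K[1,2])/K[1,1]])
    r=np.hypot(*d)
    d=np.array([*(d/r*np.sin(r)),np.cos(r)]) if n=='wrist' and r>0 else np.array([*d,1])
    return c,R.T@d
def onz(n,uv,z,info=None):
    c,d=ray(n,uv,info); return (c+d*(z-c[2])/d[2])[:2]
def hsv(n): return cv2.cvtColor(cv2.imread(n),cv2.COLOR_BGR2HSV)
def quad(m):
    c=max(cv2.findContours(m.astype(np.uint8),0,2)[0],key=cv2.contourArea)
    h=cv2.convexHull(c); 
    q=cv2.approxPolyN(h,4,ensure_convex=True) if hasattr(cv2,'approxPolyN') else cv2.approxPolyDP(h,8,True)
    return q.reshape(-1,2)
def rect(P):
    P=np.array(P); c=P.mean(0); e=[P[(i+1)%4]-P[i] for i in range(4)]
    L=[np.linalg.norm(x) for x in e]; l=[e[0]-e[2],e[1]-e[3]][int(L[1]+L[3]>L[0]+L[2])]
    return c.round(4),np.degrees(np.arctan2(l[1],l[0])).round(1),np.array(L).round(3)
E
python3 - <<'E'
from h import *
for n in('scene','side'):
    H=hsv(f'pics/{n}0.png'); h,s,v=cv2.split(H); yy,xx=np.mgrid[:384,:512]
    roi=((xx<160)&(yy>230)) if n=='scene' else ((xx>275)&(xx<375)&(yy>262))
    q=quad(cv2.morphologyEx(((v<90)|(s<60)).astype(np.uint8)*roi.astype(np.uint8),2,np.ones((3,3))))
    print(n,'mat',q.tolist(),rect([onz(n,p,.004) for p in q]))
    roi=((xx>280)&(xx<405)&(yy>70)&(yy<175)) if n=='scene' else ((xx>135)&(xx<232)&(yy>140)&(yy<190))
    m=cv2.morphologyEx(((s<75)&(v>50)).astype(np.uint8)*roi.astype(np.uint8),2,np.ones((3,3)))
    q=quad(m); print(n,'tray',q.tolist(),rect([onz(n,p,.010) for p in q]))
im=cv2.imread('pics/wrist0.png')[35:285,190:370]
cv2.imwrite('pics/c1.png',cv2.resize(im,None,fx=2.4,fy=2.4,interpolation=cv2.INTER_CUBIC))
E
```

```text
scene mat [[153, 281], [67, 314], [59, 264], [139, 234]] (array([ 0.4958, -0.316 ]), np.float64(-105.5), array([0.169, 0.109, 0.168, 0.111]))
scene tray [[403, 140], [353, 169], [288, 98], [335, 75]] (array([0.5094, 0.338 ]), np.float64(174.2), array([0.154, 0.264, 0.154, 0.263]))
side mat [[371, 331], [320, 350], [282, 280], [326, 267]] (array([ 0.493 , -0.3164]), np.float64(74.8), array([0.109, 0.172, 0.108, 0.17 ]))
side tray [[231, 164], [153, 188], [139, 164], [211, 144]] (array([0.5053, 0.3364]), np.float64(174.1), array([0.26 , 0.157, 0.259, 0.158]))
```

View pics/c1.png

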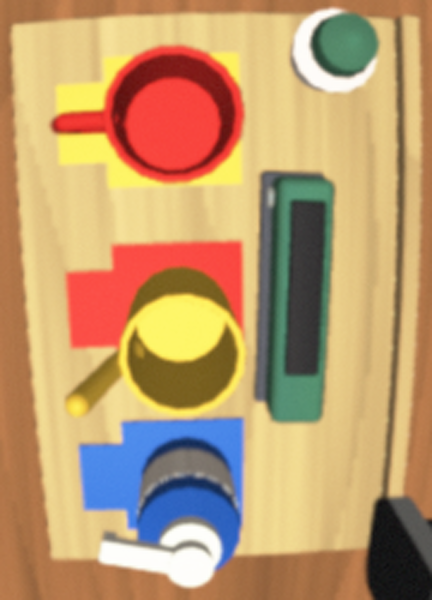

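```bash
cat > m.py <<'E'
from h import *
W=lambda p,z:onz('wrist',(p[0]/2.4+190-.3,p[1]/2.4+35-.3),z)
# pads: row origin = middle square centre; local coords (m) of corners
loc={'y':[((55,85),(-.057,.020)),((58,165),(-.057,-.020)),((105,57),(-.033,.033)),((240,52),(.033,.033)),((242,183),(.033,-.033)),((108,188),(-.033,-.033))],
'r':[((66,272),(-.057,.02)),((70,348),(-.057,-.02)),((113,245),(-.033,.033)),((242,242),(.033,.033))],
'b':[((79,446),(-.057,.02)),((84,510),(-.057,-.02)),((122,423),(-.033,.033)),((243,418),(.033,.033))]}
off={'y':.095,'r':0,'b':-.095}
A=[];B=[]
for k in loc:
    for p,l in loc[k]: A.append((l[0],l[1]+off[k]));B.append(W(p,.016))
A=np.array(A);B=np.array(B);ca,cb=A.mean(0),B.mean(0);a,b=A-ca,B-cb
th=np.arctan2((a[:,0]*b[:,1]-a[:,1]*b[:,0]).sum(),(a*b).sum());R=np.array([[np.cos(th),-np.sin(th)],[np.sin(th),np.cos(th)]])
t=cb-R@ca;print('tidy yaw',np.degrees(th).round(2),'resid mm',((A@R.T+t-B)*1e3).round(1).tolist())
for k in off: print(k,(R@[0,off[k]]+t).round(4))
def obj(n,top,zt,tip,ztip):
    c=W(top,zt);q=W(tip,ztip);d=c-q;print(n,c.round(4),'yaw of +x',np.degrees(np.arctan2(d[1],d[0])).round(1),'len',np.hypot(*d).round(4))
obj('mug',(174,114.5),.1,(52,123),.07);obj('pot',(182,353.5),.094,(76,406),.09);obj('pump',(190,556),.108,(101,549),.103)
S=[W(p,z) for p,z in(((304,175),.060),((297,420),.060))];d=S[0]-S[1];print('stapler',np.mean(S,0).round(4),np.degrees(np.arctan2(d[1],d[0])),np.hypot(*d))
print('cactus top',W((345,43),.075))
E
python3 m.py
```

```text
tidy yaw 1.82 resid mm [[0.6, -0.1], [0.8, 0.4], [-0.6, 0.3], [-0.7, -0.2], [0.0, -0.2], [0.4, 0.3], [-0.2, -0.2], [0.4, -0.2], [-0.8, 0.1], [0.5, 0.6], [-0.4, -0.0], [0.0, -0.5], [-0.6, 0.2], [0.6, -0.4]]
y [0.5281 0.0965]
r [0.5311 0.0015]
b [ 0.5341 -0.0935]
mug [0.5278 0.0932] yaw of +x 0.8 len 0.0509
pot [ 0.5311 -0.0015] yaw of +x 28.3 len 0.0506
pump [ 0.5349 -0.088 ] yaw of +x -0.5 len 0.0389
stapler [0.5857 0.0134] 90.76560847885482 0.11384442261788374
cactus top [0.59904773 0.12784123]
```

```bash
cat > d.py <<'E'
# usage: d.py x y z yaw(of tool-y axis, deg; tool down) -> shift in current tool axes cm and turn about tool x
import sys
from h import *
def go(x,y,z,yaw):
    s=state();R=np.array(s['tool_rot']);a=np.radians(yaw)
    Y=np.array([np.cos(a),np.sin(a),0]);X=np.array([0,0,-1.]);T=np.stack([X,Y,np.cross(X,Y)],1)
    print('t %.2f pos'%s['clock'],np.round(s['eef_pos'],4),'yaw %.1f'%np.degrees(np.arctan2(R[1,1],R[0,1])),'gap %.4f'%s['finger_gap'],'F',np.round(s['force'],1),'q6 %.2f'%s['qpos'][5])
    w=np.array([x,y,z])-s['eef_pos']
    print('shift cm',(R.T@w*100).round(2),'in target axes',(T.T@w*100).round(2),'turn',Rn.from_matrix(R.T@T).as_rotvec().round(4))
if __name__=='__main__': go(*map(float,sys.argv[1:]))
E
python3 -m pendant '[[[0,0.2,-4.6],[0,0,0],-1],[[0,0.2,-4.6],[0,0,0],-1],[[0,0,0],[0.188,0,0],-1],[[0,0,0],[0.188,0,0],-1]]' 40; python3 d.py .5278 .0932 .064 91.8;python3 d.py .5278 .0932 .064 -88.2; python3 -c "
import cell;print([k for k in dir(cell) if k[0]!='_'])"
```

```text
clock: 0.65
eef_pos: [0.5287, 0.0928, 0.2281]
tool_rot: [[-0.001, 0.929, -0.371], [-0.0, -0.371, -0.929], [-1.0, -0.001, 0.001]]
force: [-0.3, -0.0, -0.1]
finger_gap: 0.0853
t 0.65 pos [0.5287 0.0928 0.2281] yaw -21.8 gap 0.0853 F [-0.3 -0.  -0.1] q6 2.12
shift cm [ 1.641e+01 -9.000e-02 -1.000e-02] in target axes [16.41  0.04 -0.09] turn [-1.9819e+00 -4.0000e-04  1.0000e-03]
t 0.65 pos [0.5287 0.0928 0.2281] yaw -21.8 gap 0.0853 F [-0.3 -0.  -0.1] q6 2.12
shift cm [ 1.641e+01 -9.000e-02 -1.000e-02] in target axes [16.41 -0.04  0.09] turn [1.1597e+00 9.0000e-04 4.0000e-04]
['PlanningError', 'camera_info', 'capture', 'job_done', 'state', 'tip_extent']
```

```bash
python3 -m pendant '[[[1,0,0],[-0.1802,0,0],-1],[[1,0,0],[-0.1802,0,0],-1],[[1,0,0],[-0.1802,0,0],-1],[[1,0,0],[-0.1802,0,0],-1],[[1,0,0],[-0.1802,0,0],-1],[[1,0,0],[-0.1802,0,0],-1],[[0,0,0],[-0.1802,0,0],-1],[[0,0,0],[-0.1802,0,0],-1],[[0,0,0],[-0.1802,0,0],-1],[[0,0,0],[-0.1802,0,0],-1],[[0,0,0],[-0.1802,0,0],-1]]' >/dev/null; python3 d.py .5278 .0932 .064 91.8; python3 -c "
from h import *
print(tip_extent); cv2.imwrite('pics/w1.png',capture('wrist')[:,:,::-1])"
```

```text
t 2.02 pos [0.5288 0.092  0.1682] yaw 92.4 gap 0.0853 F [-0.6  0.5 -0.4] q6 0.13
shift cm [10.42  0.13 -0.09] in target axes [10.42  0.13 -0.1 ] turn [ 0.011  -0.0007  0.0001]
0.025
```

View pics/w1.png

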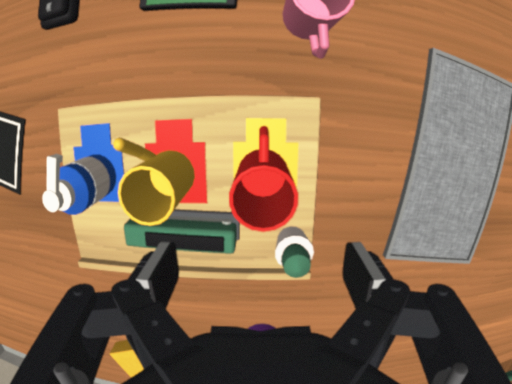

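```bash
python3 -m pendant '[[[4,0.13,-0.1],[0,0,0],-1],[[4,0,0],[0,0,0],-1],[[2.4,0,0],[0,0,0],-1],[[0,0,0],[0,0,0],1],[[0,0,0],[0,0,0],1],[[0,0,0],[0,0,0],1],[[0,0,0],[0,0,0],1],[[0,0,0],[0,0,0],1]]' 40; python3 d.py .5278 .0932 .18 91.8
```

```text
clock: 3.08
eef_pos: [0.5286, 0.0934, 0.0656]
tool_rot: [[0.002, -0.036, 0.999], [0.0, 0.999, 0.036], [-1.0, 0.0, 0.002]]
force: [1.2, 0.9, 4.0]
finger_gap: 0.0533
t 3.08 pos [0.5286 0.0934 0.0656] yaw 92.1 gap 0.0533 F [1.2 0.9 4. ] q6 0.14
shift cm [-1.144e+01 -1.000e-02 -6.000e-02] in target axes [-11.44  -0.02  -0.09] turn [ 0.0048  0.0019 -0.0002]
```

```bash
python3 -m pendant '[[[-4,0,0],[0,0,0],1],[[-4,0,0],[0,0,0],1],[[-2,0,0],[0,0,0],1],[[0,4.64,1.4],[0,0,0],1],[[0,4.64,1.4],[0,0,0],1],[[0,4.64,1.4],[0,0,0],1],[[0,4.64,1.4],[0,0,0],1],[[0,4.64,1.4],[0,0,0],1],[[0,0,0],[-0.18,0,0],1],[[0,0,0],[-0.18,0,0],1],[[0,0,0],[-0.18,0,0],1],[[0,0,0],[-0.18,0,0],1]]' >/dev/null;  python3 -m pendant '[[[1,0,0],[-0.18,0,0],1],[[1,0,0],[-0.18,0,0],1],[[1,0,0],[-0.18,0,0],1],[[1,0,0],[-0.17,0,0],1],[[0,0,0],[0,0,0],1]]' >/dev/null; python3 d.py .5905 .328 .0555 174
```

```text
t 5.20 pos [0.5887 0.3272 0.1231] yaw 173.9 gap 0.0537 F [-0.3  0.2 -2.8] q6 -0.96
shift cm [ 6.76 -0.19  0.11] in target axes [ 6.76 -0.17  0.1 ] turn [-0.0016 -0.0017 -0.0023]
```

```bash
python3 -m pendant '[[[3,-0.19,0.1],[0,0,0],1],[[2.5,0,0],[0,0,0],1],[[1.2,0,0],[0,0,0],1],[[0,0,0],[0,0,0],1]]'; python3 d.py .5905 .328 .0555 174
```

```text
clock: 5.7
eef_pos: [0.591, 0.3282, 0.0571]
tool_rot: [[-0.001, -0.994, 0.106], [-0.001, 0.106, 0.994], [-1.0, 0.001, -0.001]]
force: [0.0, -0.3, -1.7]
finger_gap: 0.0536
t 5.70 pos [0.591  0.3282 0.0571] yaw 173.9 gap 0.0536 F [ 0.  -0.3 -1.7] q6 -0.96
shift cm [ 0.16  0.05 -0.03] in target axes [ 0.16  0.05 -0.03] turn [-0.0011 -0.0009 -0.0012]
```

```bash
python3 -m pendant '[[[0.2,0,0],[0,0,0],1],[[0,0,0],[0,0,0],-0.5],[[0,0,0],[0,0,0],-0.5],[[0,0,0],[0,0,0],-0.5],[[-4,0,0],[0,0,0],-0.5],[[-5,0,0],[0,0,0],-0.5],[[-3,0,0],[0.18,0,0],-0.5],[[0,0,0],[0.18,0,0],-1],[[0,0,0],[0.18,0,0],-1],[[0,0,0],[0.18,0,0],-1],[[0,0,0],[0.18,0,0],-1],[[0,0,0],[0.18,0,0],-1]]';python3 -m pendant '[[[0,0,0],[0.18,0,0],-1],[[0,0,0],[0.17,0,0],-1]]'>/dev/null; python3 d.py .5311 -.0015 .17 91.8
```

```text
clock: 7.2
eef_pos: [0.5915, 0.3285, 0.1759]
tool_rot: [[0.0, -0.371, 0.929], [0.0, 0.929, 0.371], [-1.0, 0.0, 0.0]]
force: [0.2, -0.8, 0.4]
finger_gap: 0.0855
t 7.45 pos [0.5915 0.3285 0.1759] yaw 91.8 gap 0.0855 F [-1.   0.3 -0.2] q6 0.48
shift cm [  0.58 -32.8   -7.05] in target axes [  0.59 -32.79  -7.07] turn [-0.0008  0.0003 -0.0001]
```

```bash
python3 -m pendant '[[[0,-4.69,-1.01],[0,0,0],-1],[[0,-4.69,-1.01],[0,0,0],-1],[[0,-4.69,-1.01],[0,0,0],-1],[[0,-4.69,-1.01],[0,0,0],-1],[[0,-4.69,-1.01],[0,0,0],-1],[[0,-4.69,-1.01],[0,0,0],-1],[[0,-4.69,-1.01],[0,0,0],-1],[[0,0,0],[0,0,0],-1]]'>/dev/null; python3 d.py .5311 -.0015 .061 91.8;python3 - <<'E'
from h import *
i=camera_info('wrist');w=capture('wrist')[:,:,::-1]; s=capture('scene')[:,:,::-1]
print(i['rvec'],i['tvec'])
cv2.imwrite('pics/w2r.png',w)
im=np.hstack([cv2.resize(w[60:300,100:420],(400,300)),cv2.resize(s[70:280,160:440],(400,300))]);cv2.imwrite('pics/w2.png',im)
E
```

```text
t 8.45 pos [ 0.5322 -0.0048  0.1762] yaw 91.8 gap 0.0852 F [-0.6  0.  -0.6] q6 -0.04
shift cm [11.52  0.34 -0.11] in target axes [11.52  0.34 -0.1 ] turn [0.0005 0.0007 0.0004]
[-2.02611462 -2.09133133 -0.31988523] [ 0.02202691 -0.53176045  0.16870215]
```

View pics/w2.png

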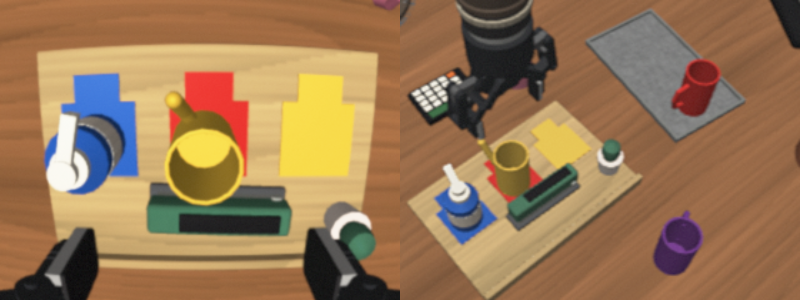

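```bash
python3 -m pendant '[[[4,0.34,-0.1],[0,0,0],-1],[[4,0,0],[0,0,0],-1],[[3.5,0,0],[0,0,0],-1],[[0,0,0],[0,0,0],1],[[0,0,0],[0,0,0],1],[[0,0,0],[0,0,0],1],[[0,0,0],[0,0,0],1],[[0,0,0],[0,0,0],1]]' 40; python3 d.py .507 .337 .18 91.8
```

```text
clock: 9.55
eef_pos: [0.5329, 0.0014, 0.0621]
tool_rot: [[0.003, -0.036, 0.999], [0.001, 0.999, 0.036], [-1.0, 0.001, 0.003]]
force: [0.7, 0.4, 7.0]
finger_gap: 0.0508
t 9.55 pos [0.5329 0.0014 0.0621] yaw 92.1 gap 0.0508 F [0.7 0.4 7. ] q6 -0.03
shift cm [-11.77  33.64  -1.33] in target axes [-11.79  33.62  -1.53] turn [ 0.005   0.0031 -0.0007]
```

```bash
python3 -m pendant '[[[-4,0,0],[0,0,0],1],[[-4,0,0],[0,0,0],1],[[-2.5,0,0],[0,0,0],1],[[0,4.2,-0.17],[0,0,0],1],[[0,4.2,-0.17],[0,0,0],1],[[0,4.2,-0.17],[0,0,0],1],[[0,4.2,-0.17],[0,0,0],1],[[0,4.2,-0.17],[0,0,0],1],[[0,4.2,-0.17],[0,0,0],1],[[0,4.2,-0.17],[0,0,0],1],[[0,4.2,-0.17],[0,0,0],1],[[0,0,0],[-0.18,0,0],1]]' >/dev/null;  python3 -m pendant '[[[0,0,0],[-0.18,0,0],1],[[0,0,0],[-0.18,0,0],1],[[0,0,0],[-0.18,0,0],1],[[1,0,0],[-0.18,0,0],1],[[1,0,0],[-0.18,0,0],1],[[1,0,0],[-0.18,0,0],1],[[1,0,0],[-0.17,0,0],1],[[0,0,0],[0,0,0],1]]' >/dev/null; python3 d.py .507 .337 .052 174
```

```text
t 12.05 pos [0.5051 0.3358 0.1245] yaw 173.9 gap 0.0507 F [ 0.3  0.4 -1.7] q6 -0.88
shift cm [ 7.25 -0.19  0.15] in target axes [ 7.25 -0.17  0.13] turn [-0.0017 -0.0017 -0.0018]
```

```bash
python3 -m pendant '[[[3,-0.15,0.12],[0,0,0],1],[[3,0,0],[0,0,0],1],[[1.3,0,0],[0,0,0],1],[[0,0,0],[0,0,0],1],[[0,0,0],[0,0,0],-0.5],[[0,0,0],[0,0,0],-0.5],[[0,0,0],[0,0,0],-0.5],[[-4,0,0],[0,0,0],-0.5],[[-5,0,0],[0,0,0],-0.5],[[-3,0,0],[0,0,0],-0.5],[[0,0,0],[0.18,0,0],-1],[[0,0,0],[0.18,0,0],-1]]' ; python3 -m pendant '[[[0,0,0],[0.18,0,0],-1],[[0,0,0],[0.18,0,0],-1],[[0,0,0],[0.18,0,0],-1],[[0,0,0],[0.18,0,0],-1],[[0,0,0],[0.18,0,0],-1],[[0,0,0],[0.17,0,0],-1]]'>/dev/null; python3 d.py .5349 -.088 .17 91.8
```

```text
clock: 13.55
eef_pos: [0.5077, 0.3377, 0.1736]
tool_rot: [[0.001, -0.891, 0.453], [0.001, 0.453, 0.891], [-1.0, -0.001, 0.001]]
force: [1.0, -0.2, 0.2]
finger_gap: 0.0852
t 14.30 pos [0.5074 0.3375 0.1729] yaw 91.8 gap 0.0849 F [ 0.2  0.8 -0.2] q6 0.56
shift cm [  0.28 -42.62   1.44] in target axes [  0.29 -42.62   1.41] turn [-0.0008  0.0003 -0.0003]
```

```bash
python3 -m pendant '[[[0,-4.7,0.16],[0,0,0],-1],[[0,-4.7,0.16],[0,0,0],-1],[[0,-4.7,0.16],[0,0,0],-1],[[0,-4.7,0.16],[0,0,0],-1],[[0,-4.7,0.16],[0,0,0],-1],[[0,-4.7,0.16],[0,0,0],-1],[[0,-4.7,0.16],[0,0,0],-1],[[0,-4.7,0.16],[0,0,0],-1],[[0,-4.7,0.16],[0,0,0],-1],[[0,0,0],[0,0,0],-1],[[0,0,0],[0,0,0],-1]]'>/dev/null; python3 d.py .5349 -.088 .068 91.8;python3 - <<'E'
from h import *
i=camera_info('wrist');w=capture('wrist')[:,:,::-1]; s=capture('scene')[:,:,::-1]
cv2.imwrite('pics/w3r.png',w); np.savez('w3.npz',**{k:np.array(v) for k,v in i.items()})
im=np.hstack([cv2.resize(w[60:300,180:340],(400,600),interpolation=2),cv2.resize(s[70:280,160:440],(400,300))[list(range(300))+[299]*300]]);cv2.imwrite('pics/w3.png',im)
E
```

```text
t 15.68 pos [ 0.5371 -0.0845  0.1727] yaw 92.1 gap 0.0852 F [-0.2 -0.  -0.6] q6 -0.19
shift cm [10.47 -0.34 -0.24] in target axes [10.47 -0.34 -0.23] turn [ 0.0044  0.0001 -0.0004]
```

View pics/w3.png

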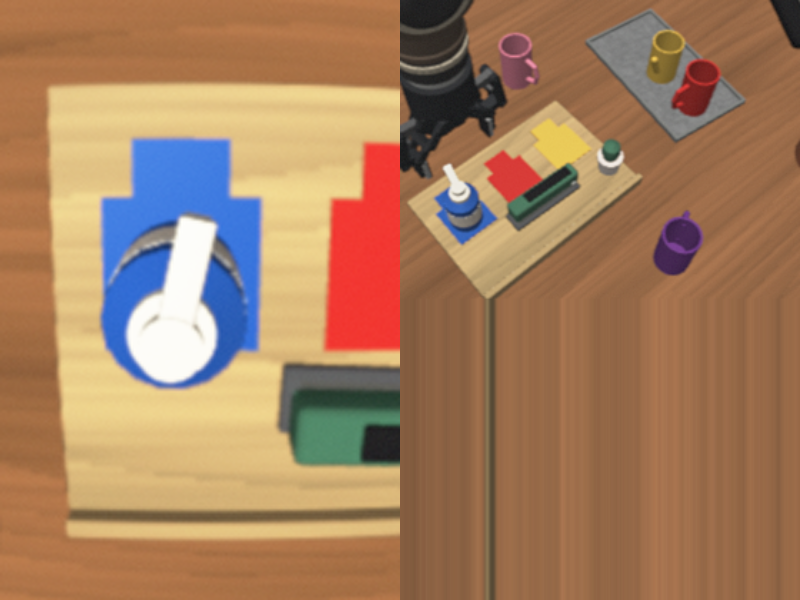

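```bash
python3 - <<'E'
from h import *
i=dict(np.load('w3.npz'))
P=lambda u,v,z:onz('wrist',(180+u/2.5-.3,60+v/2.5-.3),z,i)
c=P(171,333,.106);t=P(198,217,.106);d=c-t;print(c,t,np.degrees(np.arctan2(d[1],d[0])),np.hypot(*d))
print('shoulder',P(174.5,313,.078), P(102,310,.078),P(247,310,.078), P(174,387,.078))
E
```

```text
[ 0.52990373 -0.09409951] [ 0.4947956  -0.08724421] -11.048701943875908 0.035771156896891254
shoulder [ 0.53181869 -0.09398068] [ 0.53160265 -0.11843262] [ 0.52990896 -0.06975457] [ 0.55849066 -0.09351693]
```

```bash
python3 -m pendant '[[[0,-0.94,-0.5],[0,0,0],-1],[[4,0,0],[0,0,0],-1],[[4,0,0],[0,0,0],-1],[[2.4,0,0],[0,0,0],-1],[[0,0,0],[0,0,0],1],[[0,0,0],[0,0,0],1],[[0,0,0],[0,0,0],1],[[0,0,0],[0,0,0],1],[[0,0,0],[0,0,0],1]]' 40; python3 d.py .4235 .346 .18 91.8
```

```text
clock: 16.9
eef_pos: [0.5333, -0.0943, 0.0704]
tool_rot: [[0.003, -0.037, 0.999], [-0.0, 0.999, 0.037], [-1.0, -0.0, 0.003]]
force: [-2.0, 2.0, 7.3]
finger_gap: 0.0465
t 16.90 pos [ 0.5333 -0.0943  0.0704] yaw 92.1 gap 0.0465 F [-2.   2.   7.3] q6 -0.21
shift cm [-10.99  44.4   -9.34] in target axes [-10.96  44.35  -9.6 ] turn [0.0052 0.0025 0.0002]
```

```bash
python3 -m pendant '[[[-4,0,0],[0,0,0],1],[[-4,0,0],[0,0,0],1],[[-3,0,0],[0,0,0],1],[[0,4.93,-1.04],[0,0,0],1],[[0,4.93,-1.04],[0,0,0],1],[[0,4.93,-1.04],[0,0,0],1],[[0,4.93,-1.04],[0,0,0],1],[[0,4.93,-1.04],[0,0,0],1],[[0,4.93,-1.04],[0,0,0],1],[[0,4.93,-1.04],[0,0,0],1],[[0,4.93,-1.04],[0,0,0],1],[[0,4.93,-1.04],[0,0,0],1]]' >/dev/null;  python3 -m pendant '[[[0,0,0],[-0.18,0,0],1],[[0,0,0],[-0.18,0,0],1],[[0,0,0],[-0.18,0,0],1],[[0,0,0],[-0.18,0,0],1],[[1,0,0],[-0.18,0,0],1],[[1,0,0],[-0.18,0,0],1],[[1,0,0],[-0.18,0,0],1],[[1,0,0],[-0.17,0,0],1],[[0,0,0],[0,0,0],1]]' >/dev/null; python3 d.py .4235 .346 .061 174; python3 -c "
from h import *
print('pink',onz('side',(168,208),.05),onz('side',(166,190),.084))"
```

```text
t 19.52 pos [0.4226 0.3454 0.1382] yaw 173.9 gap 0.0466 F [-0.1  0.1 -0.6] q6 -0.78
shift cm [ 7.72 -0.09  0.07] in target axes [ 7.72 -0.08  0.07] turn [-0.0015 -0.0008 -0.0006]
pink [0.34916342 0.10729389] [0.36296966 0.1371196 ]
```

```bash
python3 -m pendant '[[[3,-0.1,0.07],[0,0,0],1],[[3,0,0],[0,0,0],1],[[1.75,0,0],[0,0,0],1],[[0,0,0],[0,0,0],1],[[0,0,0],[0,0,0],-0.5],[[0,0,0],[0,0,0],-0.5],[[0,0,0],[0,0,0],-0.5],[[-4,0,0],[0,0,0],-0.5],[[-5,0,0],[0,0,0],-0.5],[[-3,0,0],[0.0,0,0],-0.2],[[0,0,0],[-0.12,0,0],-0.2]]' ;  python3 d.py .586 .014 .18 181
```

```text
clock: 20.9
eef_pos: [0.4252, 0.3474, 0.1847]
tool_rot: [[0.005, -1.0, -0.018], [0.004, -0.018, 1.0], [-1.0, -0.005, 0.004]]
force: [-0.3, -0.3, -0.8]
finger_gap: 0.0509
t 20.90 pos [0.4252 0.3474 0.1847] yaw -178.9 gap 0.0509 F [-0.3 -0.3 -0.8] q6 -0.90
shift cm [  0.42 -15.46 -33.63] in target axes [  0.47 -15.5  -33.61] turn [0.0009 0.0037 0.0047]
```

```bash
python3 -m pendant '[[[0,-1.94,-4.2],[0,0,0],-0.2],[[0,-1.94,-4.2],[0,0,0],-0.2],[[0,-1.94,-4.2],[0,0,0],-0.2],[[0,-1.94,-4.2],[0,0,0],-0.2],[[0,-1.94,-4.2],[0,0,0],-0.2],[[0,-1.94,-4.2],[0,0,0],-0.2],[[0,-1.94,-4.2],[0,0,0],-0.2],[[0,-1.94,-4.2],[0,0,0],-0.2],[[0,0,0],[0,0,0],-0.2],[[0,0,0],[0,0,0],-0.2]]'>/dev/null; python3 d.py .586 .014 .057 181;python3 - <<'E'
from h import *
i=camera_info('wrist');w=capture('wrist')[:,:,::-1]; s=capture('scene')[:,:,::-1]
cv2.imwrite('pics/w4r.png',w); np.savez('w4.npz',**{k:np.array(v) for k,v in i.items()})
im=np.hstack([cv2.resize(w[100:400,140:380],(480,568),interpolation=2),cv2.resize(s[70:280,160:440],(320,240))[list(range(240))+[239]*328]]);cv2.imwrite('pics/w4.png',im)
E
```

```text
t 22.15 pos [0.5841 0.0129 0.1812] yaw -179.1 gap 0.0513 F [-0.3  0.4 -0.1] q6 -1.56
shift cm [12.42 -0.19  0.1 ] in target axes [12.42 -0.19  0.1 ] turn [-0.0024  0.0004 -0.0003]
```

View pics/w4.png

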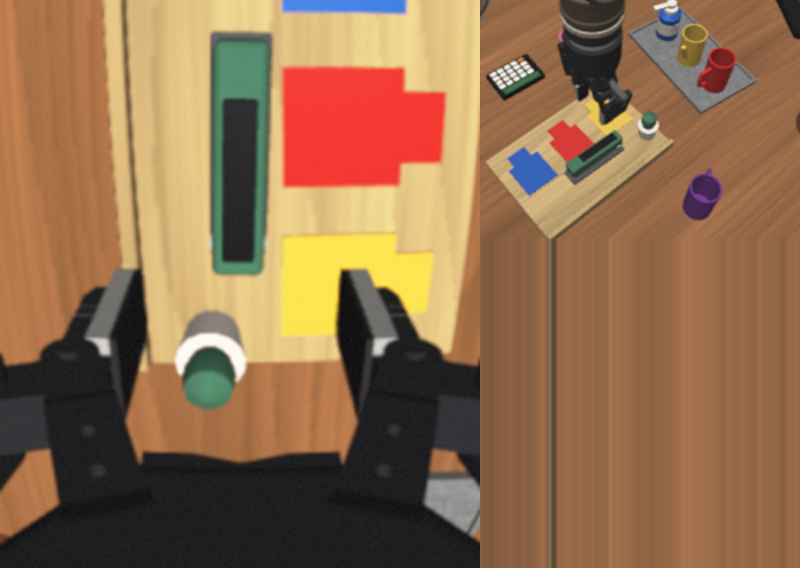

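```bash
python3 - <<'E'
from h import *
i=dict(np.load('w4.npz'))
P=lambda u,v,z:onz('wrist',(140+u/2-.3,100+v*300/568-.3),z,i)
a=P(242,40,.060);b=P(238.5,272,.060);d=b-a;print(a,b,(a+b)/2,np.degrees(np.arctan2(d[1],d[0])),np.hypot(*d))
for p in((214,150),(266.5,150),(215,260),(264,260)):print(P(*p,.055))
E
```

```text
[ 0.58606773 -0.04594578] [0.58601874 0.07397013] [0.58604324 0.01401217] 90.02340965414896 0.11991592167385111
[0.59843513 0.00900516]
[0.57372471 0.00863342]
[0.59796835 0.0695464 ]
[0.5732431  0.06915515]
```

```bash
python3 -m pendant '[[[4,-0.18,0.1],[0.014,0,0],-0.2],[[4,0,0],[0,0,0],-0.2],[[3.4,0,0],[0,0,0],-0.2],[[1,0,0],[0,0,0],-0.2],[[0,0,0],[0,0,0],-0.2],[[0,0,0],[0,0,0],1],[[0,0,0],[0,0,0],1],[[0,0,0],[0,0,0],1],[[0,0,0],[0,0,0],1],[[0,0,0],[0,0,0],1]]' 60; python3 d.py .4945 -.316 .15 164.8
```

```text
clock: 23.5
eef_pos: [0.5868, 0.0139, 0.0588]
tool_rot: [[0.002, -1.0, -0.002], [0.0, -0.002, 1.0], [-1.0, -0.002, 0.0]]
force: [-1.3, 0.1, 5.6]
finger_gap: 0.0131
t 23.50 pos [0.5868 0.0139 0.0588] yaw -179.9 gap 0.0131 F [-1.3  0.1  5.6] q6 -1.55
shift cm [ -9.15   9.26 -32.97] in target axes [ -9.12   0.26 -34.25] turn [0.2668 0.0007 0.0021]
```

```bash
python3 - <<'E'
from h import *
i=camera_info('wrist');w=capture('wrist')[:,:,::-1]; s=capture('side')[:,:,::-1]
im=np.hstack([cv2.resize(w[120:384,130:394],(400,400),interpolation=2),cv2.resize(s[130:250,200:320],(400,400),interpolation=2)]);cv2.imwrite('pics/w5.png',im);print(state()['finger_gap'])
E
```

```text
0.012782758245997982
```

View pics/w5.png

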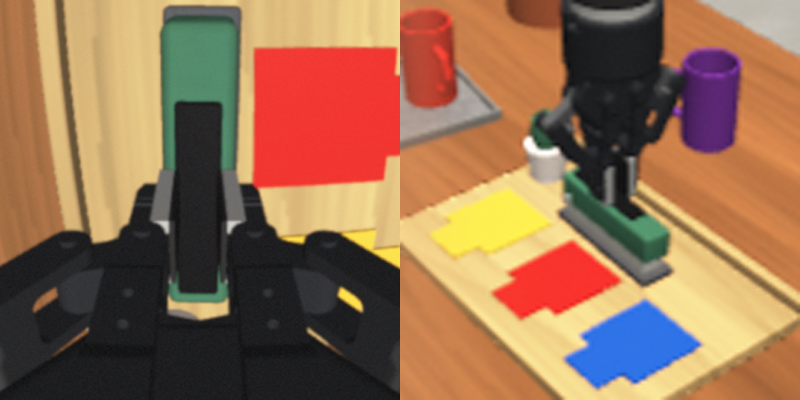

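```bash
python3 -m pendant '[[[0,0,0],[0,0,0],-0.2],[[0,0,0],[0,0,0],-0.2],[[0,0,0],[0,0,0],-0.2],[[0,0,0],[0,0,0],-0.2]]'; python3 - <<'E'
from h import *
w=capture('wrist')[:,:,::-1]; s=capture('side')[:,:,::-1]
im=np.hstack([cv2.resize(w[120:384,130:394],(400,400),interpolation=2),cv2.resize(s[160:230,230:300],(400,400),interpolation=2)]);cv2.imwrite('pics/w6.png',im);print(state()['finger_gap'])
E
```

```text
clock: 24.1
eef_pos: [0.5861, 0.0138, 0.057]
tool_rot: [[-0.0, -1.0, -0.002], [-0.0, -0.002, 1.0], [-1.0, 0.0, -0.0]]
force: [0.0, -0.7, 1.2]
finger_gap: 0.0514
0.05115825221035451
```

View pics/w6.png

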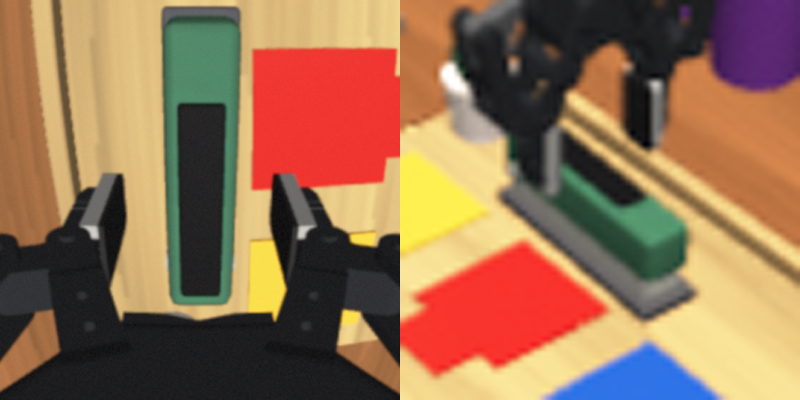

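```bash
python3 -m pendant '[[[0.9,0,0],[0,0,0],-0.2],[[0,0,0],[0,0,0],-0.2],[[0,0,0],[0,0,0],1],[[0,0,0],[0,0,0],1],[[0,0,0],[0,0,0],1],[[0,0,0],[0,0,0],1],[[0,0,0],[0,0,0],1]]' 40; python3 - <<'E'
from h import *
w=capture('wrist')[:,:,::-1]; s=capture('side')[:,:,::-1]
im=np.hstack([cv2.resize(w[120:384,130:394],(400,400),interpolation=2),cv2.resize(s[160:230,230:300],(400,400),interpolation=2)]);cv2.imwrite('pics/w7.png',im);print(state()['finger_gap'])
E
```

```text
clock: 25.08
eef_pos: [0.586, 0.0138, 0.0482]
tool_rot: [[-0.0, -1.0, -0.002], [0.0, -0.002, 1.0], [-1.0, 0.0, 0.0]]
force: [-2.4, 0.8, 2.6]
finger_gap: 0.0248
0.02445534542842838
```

View pics/w7.png

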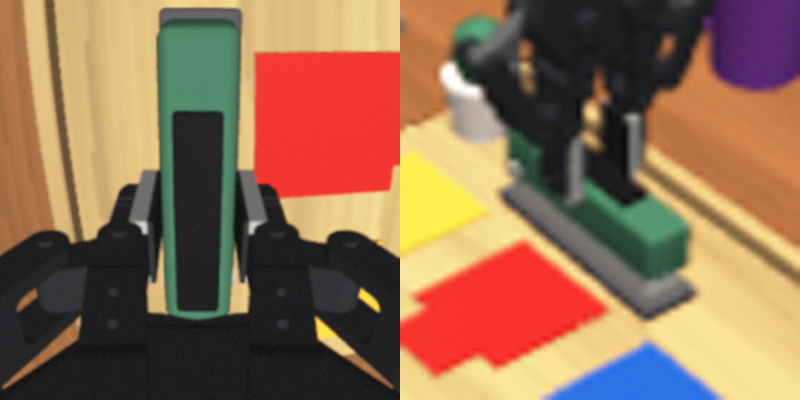

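```bash
python3 -m pendant '[[[-3,0,0],[0,0,0],1],[[-4,0,0],[0,0,0],1],[[0,1.14,-4.12],[0,0,0],1],[[0,1.14,-4.12],[0,0,0],1],[[0,1.14,-4.12],[0,0,0],1],[[0,1.14,-4.12],[0,0,0],1],[[0,1.14,-4.12],[0,0,0],1],[[0,1.14,-4.12],[0,0,0],1],[[0,1.14,-4.12],[0,0,0],1],[[0,1.14,-4.12],[0,0,0],1],[[0,0,0],[0.134,0,0],1],[[0,0,0],[0.133,0,0],1]]' 60; python3 -m pendant '[[[0,0,0],[0,0,0],1]]'>/dev/null; python3 d.py .4945 -.316 .039 164.8
```

```text
clock: 26.68
eef_pos: [0.4949, -0.3167, 0.1171]
tool_rot: [[-0.001, -0.963, 0.268], [0.001, 0.268, 0.963], [-1.0, 0.001, 0.0]]
force: [0.1, 0.4, -3.2]
finger_gap: 0.0241
t 26.80 pos [ 0.4952 -0.3161  0.1173] yaw 164.9 gap 0.0239 F [-0.6 -0.4 -2.6] q6 -1.87
shift cm [ 7.83  0.06 -0.01] in target axes [ 7.83  0.07 -0.01] turn [ 0.0009  0.0003 -0.0009]
```

```bash
python3 -m pendant '[[[3,0.06,0],[0,0,0],1],[[3,0,0],[0,0,0],1],[[1.4,0,0],[0,0,0],1],[[0.45,0,0],[0,0,0],1],[[0,0,0],[0,0,0],1]]'; python3 -m pendant '[[[0,0,0],[0,0,0],-0.2],[[0,0,0],[0,0,0],-0.2],[[0,0,0],[0,0,0],-0.2],[[-3,0,0],[0,0,0],-0.2],[[-5,0,0],[0,0,0],-0.2],[[-4,0,0],[0,0,0],-0.2],[[0,0,5],[0,0,0],-0.2],[[0,0,5],[0,0,0],-0.2],[[0,0,0],[0,0,0],-0.2]]'; python3 - <<'E'
from h import *
i=camera_info('wrist');w=capture('wrist')[:,:,::-1]; cv2.imwrite('pics/w8.png',w); np.savez('w8.npz',**{k:np.array(v) for k,v in i.items()})
cv2.imwrite('pics/w8b.png',cv2.resize(w[50:330,110:390],(580,580),interpolation=2))
E
```

```text
clock: 27.42
eef_pos: [0.4953, -0.316, 0.0401]
tool_rot: [[0.001, -0.965, 0.262], [-0.0, 0.262, 0.965], [-1.0, -0.001, -0.0]]
force: [0.6, 0.9, -3.3]
finger_gap: 0.0237
clock: 28.55
eef_pos: [0.5219, -0.2167, 0.1603]
tool_rot: [[0.001, -0.966, 0.258], [0.0, 0.258, 0.966], [-1.0, -0.001, 0.0]]
force: [-0.2, -0.9, 0.3]
finger_gap: 0.0513
```

View pics/w8b.png

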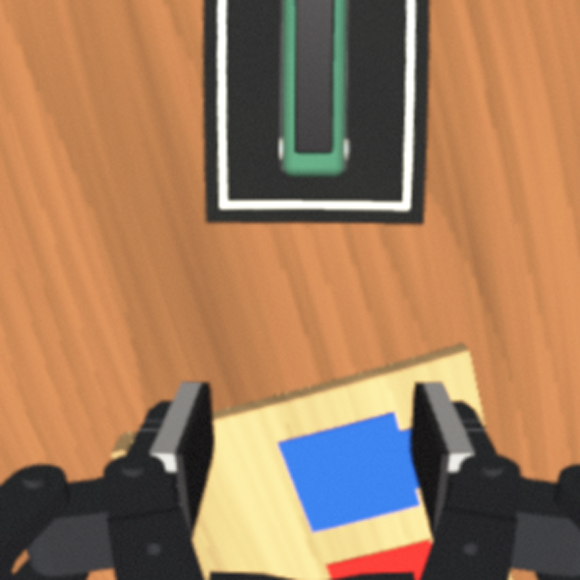

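```bash
python3 - <<'E'
from h import *
i=dict(np.load('w8.npz'));H=hsv('pics/w8.png');h,s,v=cv2.split(H);yy,xx=np.mgrid[:384,:512]
r=(yy<165)&(xx>170)&(xx<340)
m=((s<110)&r|((h>60)&(h<95)&r))
m=cv2.morphologyEx(m.astype(np.uint8),3,np.ones((5,5)));q=quad(m);print(q.tolist(),rect([onz('wrist',p,.004,i) for p in q]))
g=((h>60)&(h<95)&(s>80)&r).astype(np.uint8);q=quad(g);print(q.tolist(),rect([onz('wrist',p,.050,i) for p in q]))
E
```

```text
[[316, 0], [316, 157], [209, 156], [209, 0]] (array([ 0.4948, -0.3154]), np.float64(75.0), array([0.165, 0.111, 0.164, 0.108]))
[[277, 7], [275, 134], [247, 134], [247, 7]] (array([ 0.4955, -0.3171]), np.float64(74.6), array([0.112, 0.024, 0.112, 0.025]))
```

```bash
python3 -m pendant '[[[-1,1.63,5.5],[0,0,0],-0.5],[[-1,1.63,5.5],[0,0,0],-0.5],[[-1,1.63,5.5],[0,0,0],-0.5],[[-1,1.63,5.5],[0,0,0],-0.5],[[-1,1.63,5.5],[0,0,0],-0.5],[[-1,1.63,5.5],[0,0,0],-0.5],[[-1,1.63,5.5],[0,0,0],-0.5],[[-1,1.63,5.5],[0,0,0],-0.5],[[-1,1.63,5.5],[0,0,0],-0.5],[[-1,1.63,5.5],[0,0,0],-0.5],[[0,0,0],[-0.157,0,0],-0.5],[[0,0,0],[0,0,0],-0.5]]'; python3 - <<'E'
from h import *
i=camera_info('wrist');w=capture('wrist')[:,:,::-1]; cv2.imwrite('pics/w9.png',w); np.savez('w9.npz',**{k:np.array(v) for k,v in i.items()})
cv2.imwrite('pics/w9b.png',cv2.resize(w[:300,56:456],(800,600),interpolation=2))
E
```

```text
clock: 30.1
eef_pos: [0.5086, 0.3541, 0.2592]
tool_rot: [[-0.0, -0.994, 0.11], [-0.001, 0.11, 0.994], [-1.0, 0.0, -0.001]]
force: [-0.4, -0.7, 0.0]
finger_gap: 0.064
```

View pics/w9b.png

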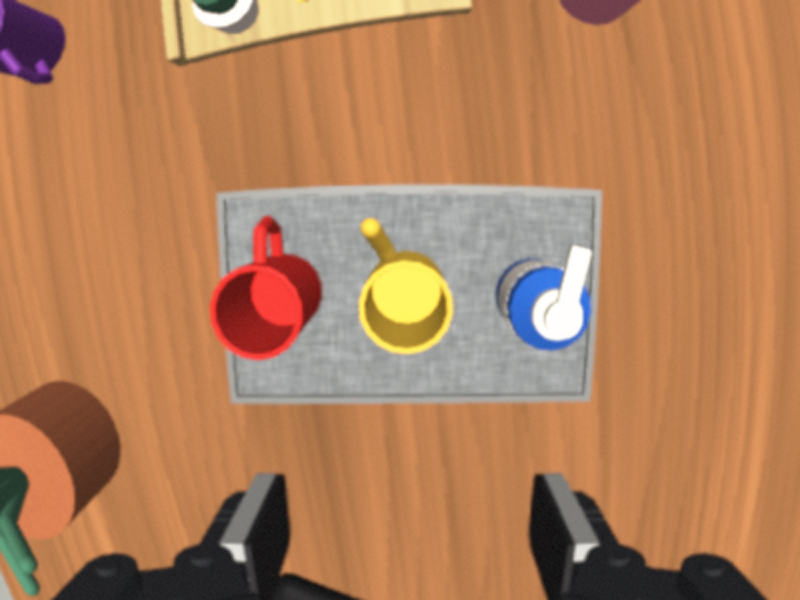

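```bash
python3 - <<'E'
from h import *
i=dict(np.load('w9.npz'))
P=lambda p,z:onz('wrist',(56+p[0]/2-.3,p[1]/2-.3),z,i)
def obj(n,top,zt,tip,zs):
    c=P(top,zt)
    for z in zs:
        q=P(tip,z);d=c-q;print(n,c.round(4),z,'yaw+x',np.degrees(np.arctan2(d[1],d[0])).round(1),np.hypot(*d).round(4))
obj('mug',(257,310.5),.089,(267,218),(.04,.06,.07));obj('pot',(406,302.5),.083,(371,226),(.075,.083))
obj('pump',(557,315),.095,(581,247),(.093,)); print('sh',P((550,308),.067),P((509,308),.067),P((592,308),.067),P((550,349),.067))
E
```

```text
mug [0.5909 0.325 ] 0.04 yaw+x 88.5 0.0497
mug [0.5909 0.325 ] 0.06 yaw+x 82.9 0.0498
mug [0.5909 0.325 ] 0.07 yaw+x 80.1 0.0501
pot [0.5095 0.3315] 0.075 yaw+x 108.5 0.0458
pot [0.5095 0.3315] 0.083 yaw+x 107.7 0.0458
pump [0.4292 0.3444] 0.093 yaw+x 65.5 0.039
sh [0.42665082 0.34575971] [0.45099904 0.34349199] [0.40086885 0.34801074] [0.42797012 0.37045601]
```

```bash
python3 d.py .4275 .3458 .056 173.7
```

```text
t 30.15 pos [0.5086 0.3536 0.2594] yaw 173.6 gap 0.0640 F [-0.2  0.4 -0.2] q6 -0.85
shift cm [20.34  7.97 -1.67] in target axes [20.34  7.98 -1.66] turn [-0.0021 -0.0004 -0.    ]
```

```bash
python3 -m pendant '[[[2,4,-0.83],[0,0,0],-0.5],[[4,4,-0.83],[0,0,0],-0.5],[[4,0,0],[0,0,0],-0.5],[[0,0,0],[0,0,0],-0.5]]' 30; python3 d.py .4275 .3458 .056 173.7
```

```text
clock: 30.65
eef_pos: [0.4253, 0.344, 0.1574]
tool_rot: [[-0.004, -0.994, 0.112], [-0.003, 0.112, 0.994], [-1.0, 0.003, -0.004]]
force: [-0.5, 0.5, 0.8]
finger_gap: 0.0642
t 30.65 pos [0.4253 0.344  0.1574] yaw 173.6 gap 0.0642 F [-0.5  0.5  0.8] q6 -0.78
shift cm [10.13 -0.23  0.24] in target axes [10.14 -0.2   0.21] turn [-0.0018 -0.0037 -0.0035]
```

```bash
python3 -m pendant '[[[4,-0.1,0.12],[0,0,0],-0.5],[[4,0,0],[0,0,0],-0.5],[[2.1,0,0],[0,0,0],-0.5],[[0,0,0],[0,0,0],-0.5],[[0,0,0],[0,0,0],1],[[0,0,0],[0,0,0],1],[[0,0,0],[0,0,0],1],[[0,0,0],[0,0,0],1]]' 30; python3 d.py .5341 -.0935 .15 107
```

```text
clock: 31.65
eef_pos: [0.4277, 0.35, 0.0655]
tool_rot: [[0.001, -0.994, 0.108], [0.008, 0.108, 0.994], [-1.0, -0.0, 0.008]]
force: [-15.0, -2.0, 30.5]
finger_gap: 0.0412
t 31.65 pos [0.4277 0.35   0.0655] yaw 173.8 gap 0.0412 F [-15.   -2.   30.5] q6 -0.78
shift cm [ -8.8  -15.36 -42.88] in target axes [ -8.45 -45.53  -2.79] turn [ 1.1661  0.0075 -0.0045]
```

```bash
python3 -m pendant '[[[-1,0,0],[0,0,0],-0.6],[[0,0,0],[0,0,0],-0.6],[[0,0,0],[0,0,0],-0.6]]'; python3 - <<'E'
from h import *
w=capture('wrist')[:,:,::-1]; s=capture('side')[:,:,::-1]; q=capture('scene')[:,:,::-1]
im=np.hstack([cv2.resize(w[84:384,130:430],(400,400),interpolation=2),cv2.resize(q[50:130,270:350],(400,400),interpolation=2)]);cv2.imwrite('pics/w10.png',im)
E
python3 d.py .4275 .3458 .056 173.7
```

```text
clock: 32.02
eef_pos: [0.4284, 0.3475, 0.0689]
tool_rot: [[0.001, -0.994, 0.109], [0.0, 0.109, 0.994], [-1.0, -0.001, 0.0]]
force: [0.4, -0.1, 0.1]
finger_gap: 0.068
t 32.17 pos [0.4278 0.3472 0.0681] yaw 173.8 gap 0.0683 F [-0.2 -0.5  0.6] q6 -0.78
shift cm [ 1.21  0.01 -0.14] in target axes [ 1.21  0.01 -0.14] turn [ 0.0012 -0.0007 -0.0007]
```

View pics/w10.png

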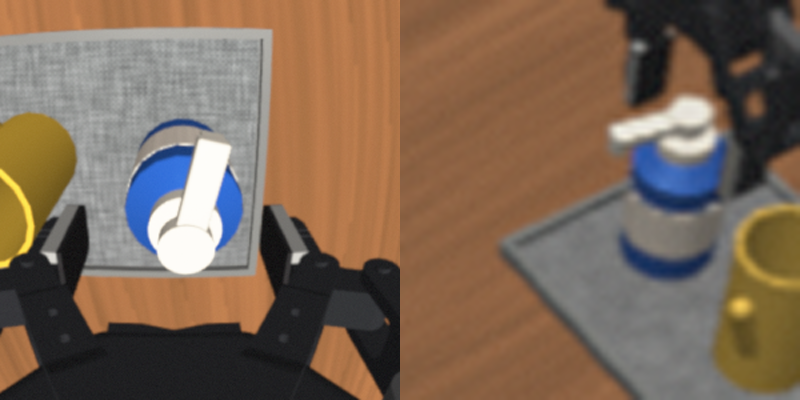

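```bash
python3 - <<'E'
from h import *
P=lambda u,v,z:onz('wrist',(130+u*.75-.3,84+v*.75-.3),z)
c=P(186,249,.097);t=P(212,141,.095);d=c-t;print(c,t,np.degrees(np.arctan2(d[1],d[0])),np.hypot(*d))
a,b=P(126.5,205,.067),P(242.5,205,.067);print(a,b,(a+b)/2,np.hypot(*(a-b)))
E
python3 d.py .4275 .3458 .056 173.7
```

```text
[0.42471888 0.34521993] [0.41293696 0.30840238] 72.25490682773672 0.038656767417265724
[0.44793653 0.34063804] [0.40063747 0.34593134] [0.424287   0.34328469] 0.047594327053563625
t 32.17 pos [0.4278 0.3472 0.0681] yaw 173.8 gap 0.0683 F [-0.2 -0.5  0.6] q6 -0.78
shift cm [ 1.21  0.01 -0.14] in target axes [ 1.21  0.01 -0.14] turn [ 0.0012 -0.0007 -0.0007]
```

```bash
python3 -m pendant '[[[0,0.31,-0.18],[0,0,0],-0.6],[[0.7,0,0],[0,0,0],-0.6],[[0.65,0,0],[0,0,0],-0.6],[[0,0,0],[0,0,0],-0.6]]' ; python3 d.py .4245 .3455 .0545 173.7
```

```text
clock: 32.67
eef_pos: [0.4241, 0.3456, 0.0541]
tool_rot: [[-0.001, -0.994, 0.108], [-0.001, 0.108, 0.994], [-1.0, 0.001, -0.001]]
force: [-1.6, -0.7, -0.5]
finger_gap: 0.0682
t 32.67 pos [0.4241 0.3456 0.0541] yaw 173.8 gap 0.0682 F [-1.6 -0.7 -0.5] q6 -0.78
shift cm [-0.04 -0.04 -0.  ] in target axes [-0.04 -0.04 -0.  ] turn [ 0.0016 -0.0012 -0.0011]
```

No contact now. Close.

```bash
python3 -m pendant '[[[0,0,0],[0,0,0],1],[[0,0,0],[0,0,0],1],[[0,0,0],[0,0,0],1],[[0,0,0],[0,0,0],1]]' 30; python3 d.py .5341 -.0935 .15 104.6
```

```text
clock: 33.17
eef_pos: [0.4247, 0.3461, 0.0554]
tool_rot: [[0.0, -0.994, 0.108], [0.0, 0.108, 0.994], [-1.0, -0.0, 0.0]]
force: [-0.6, -0.1, 2.2]
finger_gap: 0.0478
t 33.17 pos [0.4247 0.3461 0.0554] yaw 173.8 gap 0.0478 F [-0.6 -0.1  2.2] q6 -0.78
shift cm [ -9.48 -15.64 -42.52] in target axes [ -9.46 -45.3   -0.49] turn [ 1.2077e+00  5.0000e-04 -1.0000e-04]
```

```bash
python3 -m pendant '[[[-4,0,0],[0,0,0],1],[[-4,0,0],[0,0,0],1],[[-2,0,0],[0,0,0],1],[[0,-1.74,-4.72],[0,0,0],1],[[0,-1.74,-4.72],[0,0,0],1],[[0,-1.74,-4.72],[0,0,0],1],[[0,-1.74,-4.72],[0,0,0],1],[[0,-1.74,-4.72],[0,0,0],1],[[0,-1.74,-4.72],[0,0,0],1],[[0,-1.74,-4.72],[0,0,0],1],[[0,-1.74,-4.72],[0,0,0],1],[[0,-1.74,-4.72],[0,0,0],1]]' >/dev/null; python3 -m pendant '[[[0,0,0],[0.1726,0,0],1],[[0,0,0],[0.1726,0,0],1],[[0,0,0],[0.1726,0,0],1],[[0,0,0],[0.1726,0,0],1],[[1,0,0],[0.1726,0,0],1],[[1,0,0],[0.1726,0,0],1],[[1,0,0],[0.1726,0,0],1],[[0,0,0],[0,0,0],1],[[0,0,0],[0,0,0],1]]' >/dev/null;python3 d.py .5341 -.0935 .067 104.6
```

```text
t 35.80 pos [ 0.5344 -0.0933  0.1253] yaw 104.7 gap 0.0481 F [ 0.6  0.2 -1.7] q6 -0.43
shift cm [ 5.83 -0.01 -0.03] in target axes [ 5.83 -0.01 -0.03] turn [ 0.0022 -0.      0.0001]
```

```bash
python3 -m pendant '[[[3,0,0],[0,0,0],1],[[2,0,0],[0,0,0],1],[[0.85,0,0],[0,0,0],1],[[0,0,0],[0,0,0],1],[[0,0,0],[0,0,0],-0.6],[[0,0,0],[0,0,0],-0.6],[[0,0,0],[0,0,0],-0.6],[[-4,0,0],[0,0,0],-0.6],[[-5,0,0],[0,0,0],-0.6],[[-4,0,0],[0,0,0],-0.6],[[0,0,0],[-0.18,0,0],-0.6],[[0,0,0],[-0.18,0,0],-0.6]]'; python3 -m pendant '[[[0,0,0],[-0.17,0,0],-0.6],[[0,0,0],[-0.17,0,0],-0.6],[[0,0,0],[-0.17,0,0],-0.6],[[0,0,0],[-0.17,0,0],-0.6],[[0,0,0],[-0.17,0,0],-0.6]]'>/dev/null;python3 -c "
from h import *
cv2.imwrite('pics/w11.png',capture('wrist')[:,:,::-1]);i=camera_info('wrist');np.savez('w11.npz',**{k:np.array(v) for k,v in i.items()})";python3 d.py .5905 .326 .15 173.8
```

```text
clock: 37.3
eef_pos: [0.5348, -0.0934, 0.1976]
tool_rot: [[0.002, -0.581, 0.814], [-0.0, 0.814, 0.581], [-1.0, -0.001, 0.001]]
force: [-0.2, 0.2, 0.1]
finger_gap: 0.0684
t 37.98 pos [ 0.5343 -0.0933  0.1967] yaw 174.5 gap 0.0683 F [0.  0.1 0.6] q6 -1.65
shift cm [ 4.67 -1.57 42.28] in target axes [ 4.67 -1.05 42.29] turn [ 0.0122 -0.      0.0002]
```

```bash
python3 -m pendant '[[[0,-0.17,4.7],[0.012,0,0],-0.6],[[0,-0.12,4.7],[0,0,0],-0.6],[[0,-0.12,4.7],[0,0,0],-0.6],[[0,-0.12,4.7],[0,0,0],-0.6],[[0,-0.12,4.7],[0,0,0],-0.6],[[0,-0.12,4.7],[0,0,0],-0.6],[[0,-0.12,4.7],[0,0,0],-0.6],[[0,-0.12,4.7],[0,0,0],-0.6],[[0,-0.12,4.7],[0,0,0],-0.6],[[3,0,0],[0,0,0],-0.6],[[3,0,0],[0,0,0],-0.6],[[0,0,0],[0,0,0],-0.6]]'>/dev/null;python3 d.py .5905 .326 .051 173.8
```

```text
t 39.48 pos [0.5936 0.3249 0.1338] yaw 173.1 gap 0.0683 F [-0.5  0.3  0.4] q6 -0.95
shift cm [8.28 0.28 0.1 ] in target axes [8.28 0.31 0.07] turn [-0.0118 -0.0031 -0.0043]
```

```bash
python3 -m pendant '[[[3,0.22,0.08],[-0.01,0,0],-0.6],[[3,0,0],[0,0,0],-0.6],[[1.3,0,0],[0,0,0],-0.6],[[0.9,0,0],[0,0,0],-0.6],[[0,0,0],[0,0,0],-0.6]]';python3 d.py .591 .326 .051 173.8
```

```text
clock: 40.1
eef_pos: [0.5932, 0.3266, 0.0551]
tool_rot: [[0.0, -0.994, 0.109], [0.0, 0.109, 0.994], [-1.0, -0.0, 0.0]]
force: [0.2, -0.5, -0.1]
finger_gap: 0.0685
t 40.10 pos [0.5932 0.3266 0.0551] yaw 173.8 gap 0.0685 F [ 0.2 -0.5 -0.1] q6 -0.96
shift cm [ 0.41  0.21 -0.08] in target axes [ 0.41  0.21 -0.08] turn [-0.0008  0.0002  0.0003]
```

```bash
python3 -m pendant '[[[0.4,0.2,-0.05],[0,0,0],-0.6],[[0,0,0],[0,0,0],1],[[0,0,0],[0,0,0],1],[[0,0,0],[0,0,0],1],[[0,0,0],[0,0,0],1]]' 40;python3 d.py .5311 .0015 .15 92.9
```

```text
clock: 40.72
eef_pos: [0.5913, 0.3265, 0.0513]
tool_rot: [[0.001, -0.994, 0.108], [0.001, 0.108, 0.994], [-1.0, -0.001, 0.001]]
force: [0.1, -0.6, 5.1]
finger_gap: 0.0536
t 40.73 pos [0.5913 0.3265 0.0513] yaw 173.8 gap 0.0536 F [ 0.1 -0.6  5.1] q6 -0.96
shift cm [ -9.9    2.45 -32.96] in target axes [ -9.87 -32.16  -7.65] turn [1.4116e+00 1.3000e-03 2.0000e-04]
```

```bash
python3 -m pendant '[[[-4,0,0],[0,0,0],1],[[-4,0,0],[0,0,0],1],[[-4,0,0],[0,0,0],1],[[0,0.35,-4.71],[0,0,0],1],[[0,0.35,-4.71],[0,0,0],1],[[0,0.35,-4.71],[0,0,0],1],[[0,0.35,-4.71],[0,0,0],1],[[0,0.35,-4.71],[0,0,0],1],[[0,0.35,-4.71],[0,0,0],1],[[0,0.35,-4.71],[0,0,0],1],[[0,0,0],[0.1765,0,0],1],[[0,0,0],[0.1765,0,0],1]]' >/dev/null; python3 -m pendant '[[[0,0,0],[0.1765,0,0],1],[[0,0,0],[0.1765,0,0],1],[[1,0,0],[0.1765,0,0],1],[[1,0,0],[0.1765,0,0],1],[[1,0,0],[0.1765,0,0],1],[[1,0,0],[0.1765,0,0],1],[[0,0,0],[0,0,0],1],[[0,0,0],[0,0,0],1]]' >/dev/null;python3 d.py .5311 .0015 .0628 92.9
```

```text
t 43.23 pos [0.5307 0.0012 0.1305] yaw 93.0 gap 0.0536 F [ 0.3  0.4 -2.1] q6 -0.05
shift cm [6.77 0.03 0.05] in target axes [6.77 0.03 0.04] turn [ 0.0025 -0.0005  0.    ]
```

```bash
python3 -m pendant '[[[3,0.03,0.05],[0,0,0],1],[[3,0,0],[0,0,0],1],[[0.78,0,0],[0,0,0],1],[[0,0,0],[0,0,0],1],[[0,0,0],[0,0,0],-0.55],[[0,0,0],[0,0,0],-0.55],[[0,0,0],[0,0,0],-0.55],[[-4,0,0],[0,0,0],-0.55],[[-5,0,0],[0,0,0],-0.55],[[-4,0,0],[0,0,0],-0.6],[[0,0,0],[-0.1765,0,0],-0.6],[[0,0,0],[-0.1765,0,0],-0.6]]'; python3 -m pendant '[[[0,0,0],[-0.1765,0,0],-0.6],[[0,0,0],[-0.1765,0,0],-0.6],[[0,0,0],[-0.1765,0,0],-0.6],[[0,0,0],[-0.1765,0,0],-0.6],[[0,0,0],[-0.1765,0,0],-0.6],[[0,0,0],[-0.1765,0,0],-0.6]]'>/dev/null;python3 d.py .5085 .333 .15 173.8
```

```text
clock: 44.72
eef_pos: [0.5317, 0.0015, 0.1938]
tool_rot: [[0.002, -0.398, 0.917], [-0.0, 0.917, 0.398], [-1.0, -0.001, 0.002]]
force: [-0.1, -0.3, -0.0]
finger_gap: 0.0683
t 45.48 pos [0.5313 0.0015 0.193 ] yaw 174.1 gap 0.0683 F [-0.3 -0.4 -0.1] q6 -1.47
shift cm [ 4.3   5.67 32.74] in target axes [ 4.3   5.85 32.71] turn [0.0056 0.     0.0002]
```

```bash
python3 -m pendant '[[[0,0.81,4.68],[0,0,0],-0.6],[[0,0.81,4.68],[0,0,0],-0.6],[[0,0.81,4.68],[0,0,0],-0.6],[[0,0.81,4.68],[0,0,0],-0.6],[[0,0.81,4.68],[0,0,0],-0.6],[[0,0.81,4.68],[0,0,0],-0.6],[[0,0.81,4.68],[0,0,0],-0.6],[[3,0,0],[0,0,0],-0.6],[[3,0,0],[0,0,0],-0.6],[[0,0,0],[0,0,0],-0.6]]'>/dev/null; python3 - <<'E'
from h import *
w=capture('wrist')[:,:,::-1]; cv2.imwrite('pics/w12.png',w); h,s,v=cv2.split(hsv('pics/w12.png'))
m=((h>20)&(h<34)&(s>120)).astype(np.uint8);c=[x for x in cv2.findContours(m,0,2)[0] if cv2.contourArea(x)>300]
for x in c: print(cv2.boundingRect(x),cv2.contourArea(x))
E
python3 d.py .5085 .333 .048 173.8
```

```text
(225, 146, 73, 103) 5123.5
t 46.77 pos [0.5099 0.333  0.1324] yaw 173.8 gap 0.0681 F [0.7 0.2 1.3] q6 -0.88
shift cm [ 8.44  0.12 -0.  ] in target axes [ 8.44  0.14 -0.02] turn [-0.0002 -0.0013 -0.0015]
```

```bash
python3 - <<'E'
from h import *
h,s,v=cv2.split(hsv('pics/w12.png'));m=((h>20)&(h<34)&(s>120)).astype(np.uint8)
for r in range(150,250,12): 
    x=np.where(m[r])[0]; print(r,x.min(),x.max(),end=' | ')
cols=np.where(m[225])[0]; P=lambda u,v,z:onz('wrist',(u,v),z)
b=np.where(m[247])[0].mean(); print('\nrear',P(b,249,.083)); 
for r in(210,216,222):
    x=np.where(m[r])[0];print(P(x.min(),r,.083),P(x.max()+1,r,.083))
print('tip',P(np.where(m[147])[0].mean(),146,.08))
E
```

```text
150 226 240 | 162 232 271 | 174 237 284 | 186 233 288 | 198 229 293 | 210 225 297 | 222 226 296 | 234 231 290 | 246 248 274 | 
rear [0.51411439 0.36142599]
[0.53548802 0.32818373] [0.4846732  0.33373631]
[0.53616411 0.33266915] [0.48496954 0.33826562]
[0.53614418 0.33729939] [0.48597728 0.3427859 ]
tip [0.52456271 0.28464241]
```

```bash
python3 -m pendant '[[[3,-0.03,0.25],[0,0,0],-0.6],[[3,0,0],[0,0,0],-0.6],[[1.5,0,0],[0,0,0],-0.6],[[0.9,0,0],[0,0,0],-0.6],[[0,0,0],[0,0,0],-0.6],[[0,0,0],[0,0,0],1],[[0,0,0],[0,0,0],1],[[0,0,0],[0,0,0],1],[[0,0,0],[0,0,0],1]]' 40;python3 d.py .5281 .0965 .15 69.1
```

```text
clock: 47.9
eef_pos: [0.5115, 0.3363, 0.0502]
tool_rot: [[0.002, -0.994, 0.108], [0.001, 0.108, 0.994], [-1.0, -0.002, 0.002]]
force: [-1.5, -0.0, 6.2]
finger_gap: 0.0506
t 47.90 pos [0.5115 0.3363 0.0502] yaw 173.8 gap 0.0506 F [-1.5 -0.   6.2] q6 -0.88
shift cm [-10.01  -4.26 -23.64] in target axes [ -9.98 -21.81  10.1 ] turn [ 1.8271e+00  2.5000e-03 -3.0000e-04]
```

```bash
python3 -m pendant '[[[-4,0,0],[0,0,0],1],[[-4,0,0],[0,0,0],1],[[-4,0,0],[0,0,0],1],[[0,-0.85,-4.73],[0,0,0],1],[[0,-0.85,-4.73],[0,0,0],1],[[0,-0.85,-4.73],[0,0,0],1],[[0,-0.85,-4.73],[0,0,0],1],[[0,-0.85,-4.73],[0,0,0],1],[[0,0,0],[0.1827,0,0],1],[[0,0,0],[0.1827,0,0],1],[[0,0,0],[0.1827,0,0],1],[[0,0,0],[0.1827,0,0],1]]' >/dev/null; python3 -m pendant '[[[0,0,0],[0.1827,0,0],1],[[0,0,0],[0.1827,0,0],1],[[1,0,0],[0.1827,0,0],1],[[1,0,0],[0.1827,0,0],1],[[1,0,0],[0.1827,0,0],1],[[1,0,0],[0.1827,0,0],1],[[0,0,0],[0,0,0],1],[[0,0,0],[0,0,0],1]]' >/dev/null;python3 d.py .5281 .0965 .0617 69.1
```

```text
t 50.40 pos [0.5277 0.0961 0.1292] yaw 69.3 gap 0.0504 F [ 0.7 -0.7 -1.2] q6 0.54
shift cm [6.75 0.05 0.02] in target axes [6.75 0.05 0.02] turn [ 0.003   0.0003 -0.0001]
```

```bash
python3 -m pendant '[[[3,0.05,0.02],[0,0,0],1],[[3,0,0],[0,0,0],1],[[0.78,0,0],[0,0,0],1],[[0,0,0],[0,0,0],1],[[0,0,0],[0,0,0],-0.55],[[0,0,0],[0,0,0],-0.55],[[0,0,0],[0,0,0],-0.55],[[-4,0,0],[0,0,0],-0.55],[[-5,0,0],[0,0,0],-0.55],[[-5,0,0],[0,0,0],-0.6],[[-4,0,0],[-0.18,0,0],-0.6],[[-2,0,0],[-0.18,0,0],-0.6]]'; python3 -m pendant '[[[0,-4.8,2],[0,0,0],-0.6],[[0,-4.8,2],[0,0,0],-0.6],[[0,0,0],[0,0,0],-0.6],[[0,0,0],[0,0,0],-0.6]]'; python3 - <<'E'
from h import *
i=camera_info('wrist');w=capture('wrist')[:,:,::-1]; cv2.imwrite('pics/w13.png',w); np.savez('w13.npz',**{k:np.array(v) for k,v in i.items()})
s=capture('scene')[:,:,::-1];cv2.imwrite('pics/s13.png',s)
a=cv2.resize(w[40:290,130:400],(648,600),interpolation=2); cv2.imwrite('pics/w13b.png',a)
E
```

```text
clock: 51.9
eef_pos: [0.5286, 0.0966, 0.2639]
tool_rot: [[0.004, -0.001, 1.0], [0.001, 1.0, 0.001], [-1.0, 0.001, 0.004]]
force: [0.3, 0.3, -1.4]
finger_gap: 0.0683
clock: 52.4
eef_pos: [0.5674, 0.0002, 0.2609]
tool_rot: [[-0.0, 0.005, 1.0], [0.0, 1.0, -0.005], [-1.0, 0.0, -0.0]]
force: [-0.3, 0.7, 0.6]
finger_gap: 0.0684
```

View pics/w13b.png

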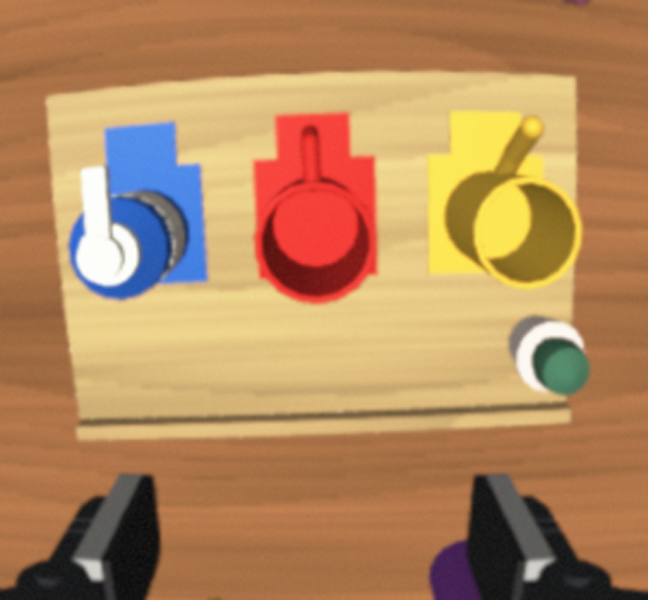

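```bash
python3 - <<'E'
from h import *
i=dict(np.load('w13.npz'))
P=lambda p,z:onz('wrist',(130+p[0]/2.4-.3,40+p[1]/2.4-.3),z,i)
L=[((106,129),(-.057,-.115)),((175,122),(-.057,-.075)),((200,165),(-.033,-.062)),((207,281),(.033,-.062)),
((276,116),(-.057,-.02)),((349,113),(-.057,.02)),((254,160),(-.033,-.033)),((375,156),(-.033,.033)),((377,275),(.033,.033)),((261,277),(.033,-.033)),
((450,110),(-.057,.075)),((521,111),(-.057,.115)),((428,155),(-.033,.062)),((429,272),(.033,.062))]
A=np.array([l for _,l in L]);B=np.array([P(p,.016) for p,_ in L]);ca,cb=A.mean(0),B.mean(0);a,b=A-ca,B-cb
th=np.arctan2((a[:,0]*b[:,1]-a[:,1]*b[:,0]).sum(),(a*b).sum());R=np.array([[np.cos(th),-np.sin(th)],[np.sin(th),np.cos(th)]]);t=cb-R@ca
print('tidy yaw',np.degrees(th).round(2),'rms mm',np.sqrt((((A@R.T+t-B)*1e3)**2).mean()).round(2))
def obj(n,top,zt,tip,zs,pad):
    c=P(top,zt);l=R.T@(c-t)-[0,pad]
    for z in zs:
        d=c-P(tip,z);print(n,c.round(4),'off pad mm',(l*1e3).round(1),z,'yaw rel',(np.degrees(np.arctan2(d[1],d[0])-th)).round(1),np.hypot(*d).round(4))
obj('pump',(107,256),.106,(94,168),(.105,),-.095);obj('mug',(316,240),.1,(309,123),(.05,.06,.07,.08),0);obj('pot',(527.5,231.5),.094,(535.5,118),(.088,.092),.095)
for n,u,v,rad,z,pad in(('pump sh',(70,172),(247,298),.025,.078,-.095),):
    l=P((u[0],v[0]),z);rear=P((120,v[1]),z);print(n,R.T@(l-t)*1e3-[0,pad*1e3],R.T@(rear-t)*1e3-[0,pad*1e3])
E
```

```text
tidy yaw 2.0 rms mm 0.57
pump [ 0.5366 -0.0895] off pad mm [2.5 3.4] 0.105 yaw rel 4.1 0.0388
mug [0.5324 0.0013] off pad mm [ 1.5 -0.7] 0.05 yaw rel 1.3 0.0521
mug [0.5324 0.0013] off pad mm [ 1.5 -0.7] 0.06 yaw rel 1.2 0.0517
mug [0.5324 0.0013] off pad mm [ 1.5 -0.7] 0.07 yaw rel 1.2 0.0514
mug [0.5324 0.0013] off pad mm [ 1.5 -0.7] 0.08 yaw rel 1.1 0.0511
pot [0.5281 0.0965] off pad mm [ 0.6 -0.4] 0.088 yaw rel -6.4 0.0518
pot [0.5281 0.0965] off pad mm [ 0.6 -0.4] 0.092 yaw rel -5.0 0.0516
pump sh [  0.59280042 -23.49920574] [27.09052157 -0.7621245 ]
```

```bash
cat > cap.py <<'E'
import sys
from h import *
n=sys.argv[1];i=camera_info('wrist');w=capture('wrist')[:,:,::-1];cv2.imwrite(f'pics/{n}.png',w);np.savez(n+'.npz',**{k:np.array(v) for k,v in i.items()})
R=cv2.Rodrigues(np.array(i['rvec']))[0];print(-R.T@np.array(i['tvec']).ravel(),state()['eef_pos'])
E
python3 -m pendant '[[[3,4.8,0],[0,0,0],-0.6],[[3,4.8,0],[0,0,0],-0.6],[[0,0,0],[0,0,0],-0.6],[[0,0,0],[0,0,0],-0.6]]' >/dev/null; python3 cap.py p1; python3 -m pendant '[[[0,-4.8,0],[0,0,0],-0.6],[[0,-4.8,0],[0,0,0],-0.6],[[0,-4.8,0],[0,0,0],-0.6],[[0,-4.8,0],[0,0,0],-0.6],[[0,0,0],[0,0,0],-0.6],[[0,0,0],[0,0,0],-0.6]]'>/dev/null; python3 cap.py p2; python3 - <<'E'
import cv2,numpy as np
a,b=[cv2.resize(cv2.imread(f'pics/{n}.png')[75:255,200:320],(400,600),interpolation=2) for n in('p1','p2')]
cv2.imwrite('pics/p12.png',np.hstack([a,b]))
E
```

```text
[0.49264655 0.0971836  0.34582304] [0.5680719  0.09644735 0.20203031]
[ 0.49197188 -0.09595646  0.34602777] [ 0.5671675  -0.09563167  0.20167845]
```

View pics/p12.png

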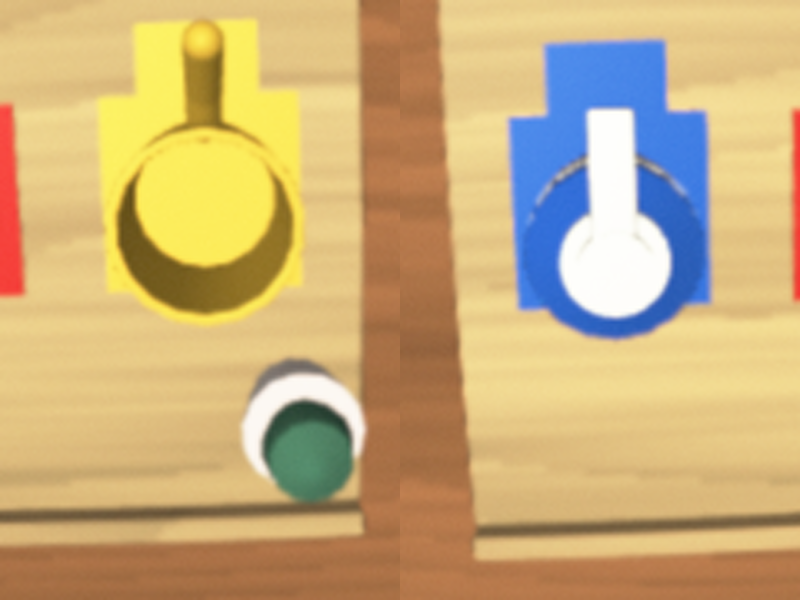

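```bash
python3 - <<'E'
from h import *
def run(n,dx,corn,objs):
    i=dict(np.load(n+'.npz'));P=lambda p,z:onz('wrist',(200+(p[0]-dx)*.3-.3,75+p[1]*.3-.3),z,i)
    A=np.array([l for _,l in corn]);B=np.array([P(p,.016) for p,_ in corn]);ca,cb=A.mean(0),B.mean(0);a,b=A-ca,B-cb
    th=np.arctan2((a[:,0]*b[:,1]-a[:,1]*b[:,0]).sum(),(a*b).sum());R=np.array([[np.cos(th),-np.sin(th)],[np.sin(th),np.cos(th)]]);t=cb-R@ca
    print(n,'pad',t.round(4),np.degrees(th).round(2),'rms',np.sqrt(((A@R.T+t-B)**2).mean())*1e3)
    for top,zt,tip,z in objs:
        c=P(top,zt);d=c-P(tip,z);y=np.degrees(np.arctan2(d[1],d[0]));print(' c',c.round(4),'off',(R.T@(c-t)*1e3).round(1),'yaw',y.round(1),'rel1.9:',(y-1.9).round(1),np.hypot(*d).round(4))
run('p1',0,[((134,25),(-.057,-.02)),((258,19),(-.057,.02)),((99,98),(-.033,-.033)),((299,91),(-.033,.033)),((107,292),(.033,-.033)),((303,286),(.033,.033))],[((205,226),.094,(203,40),.088)])
run('p2',400,[((545,44),(-.057,-.02)),((665,41),(-.057,.02)),((510,118),(-.033,-.033)),((707,111),(-.033,.033)),((518,310),(.033,-.033)),((711,303),(.033,.033))],[((615,262),.108,(610.5,110),.105),((613.5,246.5),.078,(610.5,110),.105)])
E
python3 d.py .5275 .0965 .0612 92
```

```text
p1 pad [0.5278 0.0968] 1.74 rms 0.23359235915069798
 c [0.5282 0.0977] off [0.5 0.8] yaw 0.4 rel1.9: -1.5 0.0478
p2 pad [ 0.534  -0.0932] 1.67 rms 0.3577654419321901
 c [ 0.5347 -0.0931] off [0.7 0. ] yaw 1.4 rel1.9: -0.5 0.0369
 c [ 0.5357 -0.0932] off [ 1.8 -0.1] yaw 1.3 rel1.9: -0.6 0.038
t 53.85 pos [ 0.5672 -0.0956  0.2017] yaw 89.7 gap 0.0682 F [-0.6 -0.3  0.4] q6 -0.16
shift cm [14.05 19.19 -4.08] in target axes [14.05 19.34 -3.29] turn [-0.0401  0.001  -0.0001]
```

```bash
python3 -c "
from cell import *
print(job_done())"
```

```text
the job is handed in; nothing more can be done
None
```

The job is done and handed in at about 54 s. The mug, pot and pump went into the side tray. The stapler was then laid on the mat, and each of the three went back to the pad of its own colour.

**Last checks, from the wrist camera:**

| Thing | Offset from centre | Angle from target |
|---|---|---|
| Pot on yellow pad | 1 mm | about −1.5° |
| Pump on blue pad | 1–2 mm | about −0.5° |
| Mug on red pad | 1.7 mm | about 1.2° |
| Stapler on mat, checked right after laying it down | about 2 mm | about 0.5° |

The three are upright. The cactus stands on its corner and was never touched; I judged that by eye and did not measure it.

**What went wrong or disagreed:**
- **First stapler grip:** it closed on the narrow top strip, so I opened, went 9 mm lower and gripped the arm properly.
- **First pump re-grip in the tray:** I was about 4 mm off and met about 30 N (limit 40 N). I let go, re-measured and gripped it cleanly.
- **Pot and pump angles:** an earlier oblique view gave about −5° for the pot and +4° for the pump. I trusted the later views from directly above.

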